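Load a test cartridge under the reader's sprung light flap

TASK

Load the cartridge waiting in the loading lane of the cartridge reader: with one fingertip press the flap's press plate down and hold the sprung black flap open, and meanwhile with the other fingertip push the cartridge along the lane, under the flap, fully home against the end stop. Only then let the flap spring shut over it. Slide the cartridge, do not lift it, do not let the flap drop or rest on it, and leave everything else on the bench as it is.

Things in the scene. Friction and masses are not known exactly. Their poses are not given: they have to be found in the camera images.
- reader: Low white cartridge reader, fixed. Origin: on the bench under the middle of the bay's mouth; x = loading direction along the lane, y = left across it, z up. Grey loading deck x -108 to 66 mm, y -30 to 30. Lane: floor z 10, guides 15 mm either side of the centre line, 4 mm thick, top z 20; open above from x -104 to 0. Bay under the flap: x 0 to 58; on its right a wall 42 mm high from x 14 on.
- end_stop (a point): Middle of the end stop's face in the bay, reader (58, 0, 25) mm. Axes as the reader's. The cartridge is fully home when its front face is against it.
- housing (a point): Middle of the top of the reader's white main housing, 74 mm high, at reader x 66 to 205, y -175 to -34 mm (point at 135, -105, 74). Left of it, behind the bay, the housing (y -34 to 36) is 52 mm high. In front of its right part stands the operator's wing, 46 mm high with a sloping display up to 66 mm, at x -18 to 68, y -175 to -32.
- flap (a joint): Angle (rad) of the black sprung flap: 0 shut, grows as it opens, stop at 1.3; springs shut when let go. Hinge axis along the lane at reader y 24, z 30 mm. The cover lies right of the axis, the press plate left of it, in one piece: pressing the plate down swings the cover up and to the left. 3 N on the plate starts it, about 4 to 7 N hold it at 1.05 rad, anywhere along the plate.
- cover_edge (a point): Middle of the cover's right edge at the mouth, shut at reader (1.5, -17, 45.5) mm. Shut, the cover spans x 0 to 62, y -17 to 24, underside z 44, and its turned-down lip (x 0 to 3, y -6 to 14, down to z 35) bars the mouth. At 1.05 rad the raised cover and lip stay left of y 14 and below z 77, so a finger can come down over the lane's centre line.
- press_edge (a point): Top of the press plate's rolled edge, half-way along; shut at reader (-21, 44.5, 54.5) mm. The plate is black, 162 mm long (x -102 to 60), 29 mm wide from the axis, sloping up and outward at 45 degrees when shut, rolled edge 8 mm thick. At 1.05 rad it slopes 15 degrees down to the left and a fingertip on it is about 27 mm above the bench. A fingertip may slide along it.
- cartridge_mid (a point): Centre of the white test cartridge to be loaded, 50 mm long (its x, along the lane), 26 wide, 30 tall, 40 to 90 g, standing loose in the lane in front of the flap with 2 mm play each side. The point is 25 mm above the bench, the top 40 mm. Fully home this point is at reader x 33 mm and the rear face at x 8, 5 mm behind the flap's lip.
- spare_mid (a point): Bystander: an identical cartridge standing on the bench itself to the right of the loading deck; the point is its centre.
- specimen_pot_mid (a point): Bystander: specimen pot, 64 mm across, 71 mm tall, screw lid; the point is 30 mm up.
- marker_mid (a point): Bystander: black marker pen lying flat, 127 mm long along its x; the point is its middle.
- tube_rack_mid (a point): Bystander: blue wire-style rack 220 x 96 x 72 mm full of capped tubes (98 mm to the cap tops); the point is its centre, 35 mm up.
- tip_box_mid (a point): Bystander: green pipette tip box 120 x 84 x 69 mm, clear lid standing open to 145 mm; the point is its centre, 30 mm up.
- reagent_bottle_mid (a point): Bystander: amber bottle 64 mm across, 130 mm tall; the point is half-way up.
- pipette_mid (a point): Bystander: hand pipette lying flat, 245 mm long along its x (-135 to +110 mm); the point is on its axis, 12 mm up.
Not all that is in view belongs to the job. What is shaped like the part that bears cartridge_mid but yellow is not meant.

How it is judged:
By the outcome, as a careful person would: the job done as asked, in the order asked, and still so for the second after the job is handed in, with the robot touching nothing.
It also fails if it takes over 45 s, if anything falls off the work surface, if the arm or the gripper's body presses on something with over 40 N, if the wrist force passes 120 N, or if a joint passes its speed limit or range.

ROBOT

A 6-joint arm with a two-finger parallel gripper is mounted at the origin on the work surface. World frame = base frame: x ahead of the robot, y to its left, z up, the work surface at z = 0. Lengths are in m, angles in rad, forces in N, time in s.
With the tool pointing down it reaches from about 0.375 to 0.9 m from the base axis. Payload 3.1 kg.
Tool frame: the origin (TCP) lies at the very end of the fingers, on their centre line; the grasp point (between the pads) lies 19 mm behind it (manip.grasp_offset is the distance from the TCP to the grasp point, in m); y points along the fingers, z is the direction in which the jaws open and shut, and the axes are right-handed (so a half turn about y gives the same grasp; the last joint's range is limited). The gripper opens to 85 mm and grips with 20 to 120 N. Pads are 22 mm wide; open, the fingers measure 114 mm over their backs; the gripper's body (76 mm by 85 mm) begins 54 mm behind the grasp point. The pads swing forward as they close: fully open they stand 13 mm farther back than shut.
Start: joints at [-1.409, 0.527, 1.433, -0, 1.181, -0.178], TCP at [0.208, -0.589, 0.231] pointing down, gripper open.
Joint ranges: [-3.08, 3.08], [-0.75, 2.2], [0.22, 2.44], [-1.43, 4.57], [0, 2.65], [-2.85, 2.85]. Speed limits (rad/s): [2.79, 2.79, 3.14, 3.14, 3.14, 3.14].

INTERFACE

Orientations are given as a unit quaternion [x, y, z, w].
In Python, from station import manip gives the robot as it stands.
- The arm moves only by the tool apply_moves, never from a script. Its argument "motion" is a list of rows, each a list of 5 numbers: the finger opening in mm, from 0 to 85.4, then the shift along the tool's x, y, z in units of 30 mm (1.0 is 30 mm), then the turn about the tool's y in units of 10 degrees (1.0 is 10 degrees). In form: [[fingers, x, y, z, twist], ...]. A call has 1 to 12 rows; each row is the pose to reach, as a shift and turn from the pose commanded when the call began, along the tool's axes at that moment; what a row does not reach only later rows make up. A row lasts 1/8 s, in which the tool goes at most 62.5 mm and 10.7 degrees, less where a joint would pass 70% of its speed; a pose out of reach is approached as far as the arm can. A call with a gripper value outside its range is refused whole. The fingers move at their own pace and stop on an object; "squeeze" is the grip in N (left out, the last holds). Time passes only in rows, so rows that repeat a pose let the fingers close. It gives the time, the measured TCP pose, the force and the opening at its end, in the units of the state.
- manip.sense(): the state, without advancing time (a new reading comes with each control period).
- manip.snapshot(name): name is "scene" or "top"; returns the picture (400x640x3 uint8, red, green, blue); there is no depth.
- manip.get_calibration(name): a dict with "intrinsics" (3x3 intrinsics, pixels), "extrinsics" (4x4, takes a point from camera to world coordinates). Camera axes: x right, y up, looking along -z (the intrinsics and any distortion apply to the point x, -y, -z); pixel columns grow to the right and rows downward; lengths in m; the calibration is good to about 2 mm. A picture is of the moment at which its call begins. get_calibration takes no time and is no camera call.
- manip.sign_off(): hands the job in, once; it reports no verdict.
The state is a dict: "t": time; "q": joint angles; "qd": joint speeds; "tau": joint torques, N m; "tcp_pos": TCP position; "tool_rot": TCP orientation; "force": force on the tool from outside, world axes, zero at the start; "ft_torque": the same for the moment, N m; "finger_gap": opening from 0.0 (shut) to 1.0 (fully open).
Only numpy, scipy, OpenCV 4.12 (cv2) and the standard library are available. Lean on these libraries where they do the work, as an engineer would, in place of code of your own. Each camera call takes 0.05 s, during which the arm holds its last target.

## Working session

There is one attempt and no reset: what is moved stays moved. The work goes in short steps, Python scripts to look and compute and a tool call to move; the robot and the scene stay as the last step left them, time stands still between calls to the robot, and variables do not carry over. Pictures are saved under pics/ and viewed, and the job is handed in when it is done.

Besides the shell and the picture viewer there is one more tool, called after "Call:" as name(argument=value, ...), one argument or row to a line, values as JSON. apply_moves: Moves the arm, as the interface text tells. Its arguments: {"type":"object","properties":{"motion":{"type":"array"},"squeeze":{"type":"number"}},"required":["motion"]}

```bash
mkdir -p pics; ls; python3 - <<'E'
from station import manip
import cv2
s=manip.sense(); print(s)
for n in ("scene","top"):
    c=manip.get_calibration(n); print(n,c)
    cv2.imwrite(f"pics/{n}0.png",manip.snapshot(n)[:,:,::-1])
E
```

```text
pics
{'t': 0.0, 'q': array([-1.40951891e+00,  5.28461039e-01,  1.43389695e+00,  8.23318795e-06,
        1.18135788e+00, -1.78513216e-01]), 'qd': array([-0.00054405, -0.0004895 , -0.00024283, -0.00111138,  0.00019479,
       -0.00046428]), 'tau': array([ 4.16823914e-04, -4.42343080e+01, -1.78024668e+01, -4.88647015e-05,
        8.52236379e-03, -3.03929212e-06]), 'tcp_pos': array([ 0.20821394, -0.58855504,  0.23033845]), 'tool_rot': array([-0.11954671,  0.6976766 , -0.69617537,  0.11956503]), 'force': array([-0.57659862, -0.20383791,  0.0897582 ]), 'ft_torque': array([0.01190917, 0.00873836, 0.01899369]), 'finger_gap': 1.0031323246425892}
scene {'intrinsics': array([[393.35974011,   0.        , 319.907043  ],
       [  0.        , 393.35974011, 196.14102617],
       [  0.        ,   0.        ,   1.        ]]), 'extrinsics': array([[ 0.15544932, -0.80776959,  0.56863327,  1.11664355],
       [ 0.98777995,  0.1205558 , -0.09877792, -0.01695003],
       [ 0.01123776,  0.5770395 ,  0.81663892,  0.88841776],
       [ 0.        ,  0.        ,  0.        ,  1.        ]])}
top {'intrinsics': array([[447.91320704,   0.        , 313.65858989],
       [  0.        , 447.91320704, 208.2326717 ],
       [  0.        ,   0.        ,   1.        ]]), 'extrinsics': array([[-0.0237852 ,  0.99474754, -0.09955699,  0.44055889],
       [-0.99967162, -0.02461572, -0.00712197,  0.05916603],
       [-0.00953523,  0.0993549 ,  0.99500637,  1.21594809],
       [ 0.        ,  0.        ,  0.        ,  1.        ]])}
```

View pics/scene0.png

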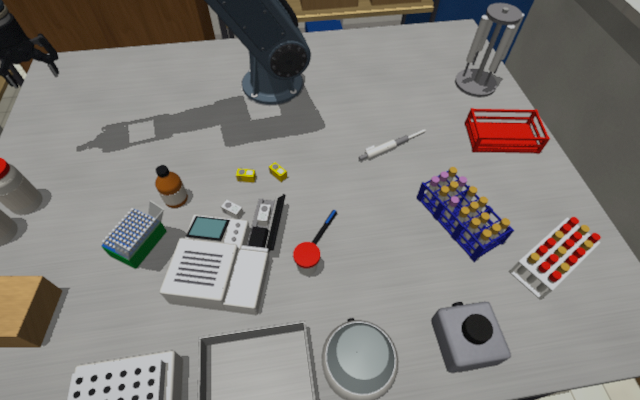

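View pics/top0.png

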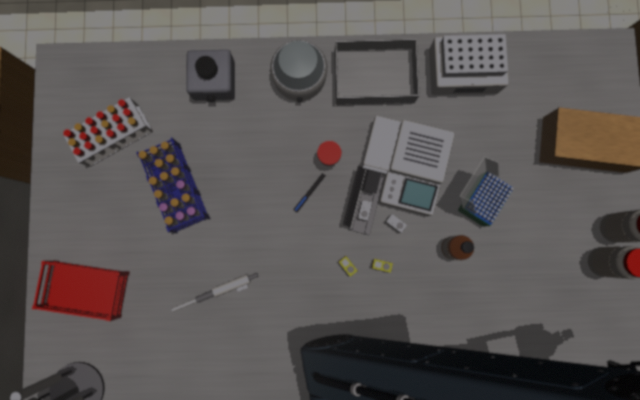

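The scene view shows the reader at about (240,250), with the cartridge at (264,212) and the press plate at (278,220). In the top view the reader is at (400,165) and the lane at (363,210). I'll enlarge both.

```bash
python3 - <<'E'
import cv2
a=cv2.imread("pics/scene0.png")[180:320,150:310]
b=cv2.imread("pics/top0.png")[105:245,330:470]
cv2.imwrite("pics/sz.png",cv2.resize(a,None,fx=5,fy=4.28,interpolation=cv2.INTER_CUBIC)[:600,:800])
cv2.imwrite("pics/tz.png",cv2.resize(cv2.convertScaleAbs(b,alpha=1.4),None,fx=4.25,fy=4.25,interpolation=cv2.INTER_CUBIC))
E
```

```text
(no output)
```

View pics/sz.png

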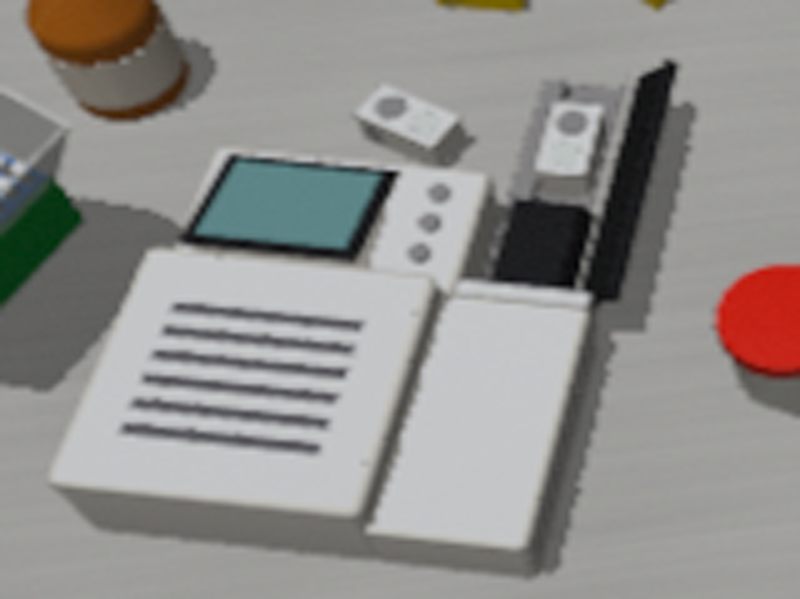

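View pics/tz.png

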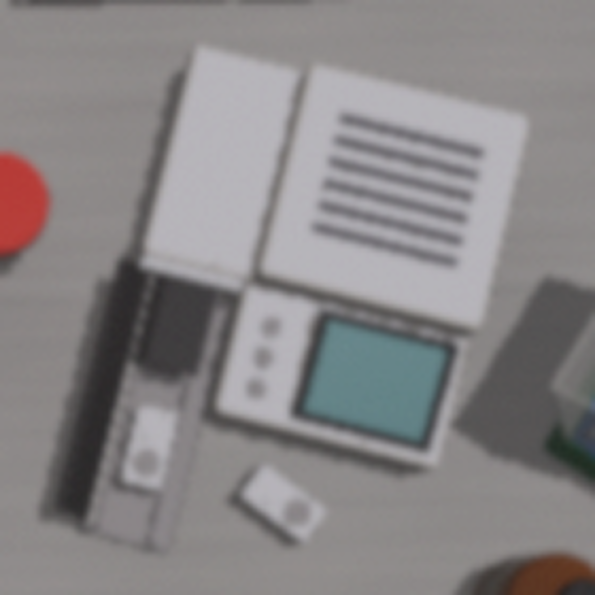

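The zooms show housing-top corners, the low housing's corners, the deck's front corners and the cartridge top clearly. I'll cast rays onto the known heights and do a rigid fit.

```bash
cat > h.py <<'E'
import numpy as np
from station import manip
def ray(n,u,v,z):
    c=manip.get_calibration(n);K=c["intrinsics"];T=c["extrinsics"]
    d=np.linalg.inv(K)@[u,v,1]; d=T[:3,:3]@[d[0],-d[1],-d[2]]; o=T[:3,3]
    return (o+d*(z-o[2])/d[2])
def S(x,y,z): return ray("scene",150+(x+.5)/5-.5,180+(y+.5)/4.28-.5,z)
def T(x,y,z): return ray("top",330+(x+.5)/4.25-.5,105+(y+.5)/4.25-.5,z)
def proj(n,P):
    c=manip.get_calibration(n);K=c["intrinsics"];E=np.linalg.inv(c["extrinsics"])
    p=E[:3,:3]@P+E[:3,3]; p=K@[p[0],-p[1],-p[2]]; return p[:2]/p[2]
def fit(L,W):
    L=np.array(L,float)[:,:2]/1000;W=np.array(W)[:,:2]
    lm,wm=L.mean(0),W.mean(0)
    a=(L-lm);b=(W-wm)
    th=np.arctan2((a[:,0]*b[:,1]-a[:,1]*b[:,0]).sum(),(a*b).sum())
    R=np.array([[np.cos(th),-np.sin(th)],[np.sin(th),np.cos(th)]])
    t=wm-R@lm
    return th,t,((R@L.T).T+t-W)*1000
E
python3 - <<'E'
from h import *
np.set_printoptions(precision=4,suppress=True)
t=[((312,66),(205,-34,74)),((527,117),(205,-175,74)),((475,330),(66,-175,74)),((257,275),(66,-34,74)),((200,46),(205,36,52)),((85,528),(-108,30,10)),((163,550),(-108,-30,10))]
s=[((150,250),(66,-175,74)),((438,280),(66,-34,74)),((358,515),(205,-34,74)),((52,485),(205,-175,74)),((530,550),(205,36,52))]
WT=[T(*p,l[2]/1000) for p,l in t];WS=[S(*p,l[2]/1000) for p,l in s]
for L,W in(([l for _,l in t],WT),([l for _,l in s],WS),([l for _,l in t+s],WT+WS)):
    th,tt,r=fit(L,W);print(th,tt);print(r.round(1).tolist())
# cartridge top corners z 40
c=[T(*p,.04) for p in((140,404),(176,408),(158,488),(121,482))];print("cart",np.mean(c,0),c)
c=[S(*p,.04) for p in((553,98),(604,104),(592,180),(537,172))];print("cartS",np.mean(c,0),c)
E
```

```text
-0.2830622383807031 [ 0.5968 -0.0803]
[[4.3, 1.0], [0.3, -4.6], [-2.4, -4.3], [-0.1, 0.9], [2.6, 3.2], [-1.5, 6.3], [-3.2, -2.5]]
-0.2743174787639602 [ 0.6012 -0.0778]
[[-2.5, -1.3], [-3.1, 1.8], [3.3, 2.5], [0.7, -3.8], [1.6, 0.8]]
-0.27532303155076404 [ 0.5984 -0.0795]
[[6.5, 3.3], [3.6, -2.6], [0.6, -3.4], [1.9, 2.1], [4.3, 5.6], [-0.5, 6.4], [-1.7, -2.5], [-5.5, -2.9], [-6.0, 0.1], [0.4, 0.6], [-2.4, -5.6], [-1.3, -1.0]]
cart [ 0.5517 -0.0666  0.04  ] [array([ 0.5777, -0.0621,  0.04  ]), array([ 0.5747, -0.0843,  0.04  ]), array([ 0.5252, -0.0714,  0.04  ]), array([ 0.5294, -0.0486,  0.04  ])]
cartS [ 0.5534 -0.064   0.04  ] [array([ 0.523 , -0.0714,  0.04  ]), array([ 0.5313, -0.0455,  0.04  ]), array([ 0.5844, -0.056 ,  0.04  ]), array([ 0.5748, -0.083 ,  0.04  ])]
```

```bash
python3 - <<'E'
from h import *
import cv2
th,t=-0.277,np.array([.5984,-.0795])
def W(x,y,z): 
    c,s=np.cos(th),np.sin(th); return np.array([t[0]+(c*x-s*y)/1e3,t[1]+(s*x+c*y)/1e3,z/1e3])
pts={'h':[(66,-34,74),(66,-175,74),(205,-175,74),(205,-34,74)],'l':[(66,36,52),(205,36,52),(205,-34,52)],'d':[(-108,30,10),(-108,-30,10)],
'g':[(-104,19,20),(-104,-19,20)],'c':[(0,-17,45.5),(62,-17,45.5),(0,24,45.5)],'p':[(-102,44.5,54.5),(60,44.5,54.5)]}
for n,off,f in(("scene",(150,180),(5,4.28)),("top",(330,105),(4.25,4.25))):
    im=cv2.imread({"scene":"pics/sz.png","top":"pics/tz.png"}[n])
    for k,L in pts.items():
        for l in L:
            p=(proj(n,W(*l))-off+.5)*f-.5
            cv2.circle(im,tuple(int(round(q)) for q in p),4,(255,0,255),1)
    cv2.imwrite(f"pics/ov_{n}.png",im)
for c in((.5517,-.0666),(.5534,-.064)):
    d=(np.array(c)-t)*1e3;print(np.cos(th)*d[0]+np.sin(th)*d[1],-np.sin(th)*d[0]+np.cos(th)*d[1])
s=manip.sense()
from scipy.spatial.transform import Rotation as R
print(R.from_quat(s["tool_rot"]).as_matrix())
E
```

```text
-48.44758340612222 -0.36285273436693366
-47.52341233310247 2.6029368447828833
[[-9.42803901e-01 -3.45062046e-04  3.33347694e-01]
 [-3.33347722e-01  1.92701057e-03 -9.42801985e-01]
 [-3.17039348e-04 -9.99998084e-01 -1.93181873e-03]]
```

View pics/ov_scene.png

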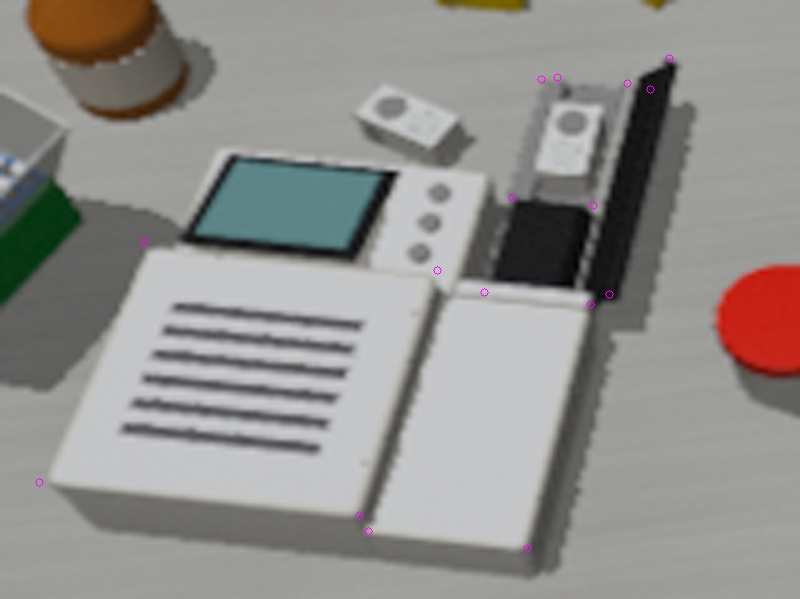

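View pics/ov_top.png

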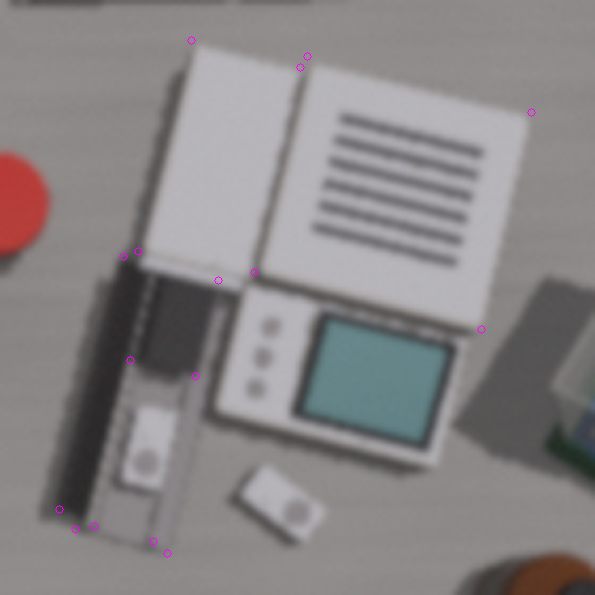

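Both overlays agree with the image near the lane to about 2 mm. The reader is at roughly (0.598, -0.080) with yaw -0.277, and the cartridge centre is at reader x≈-48, y≈+1, which fits the lane's centre line. Next I'll hover with the lane finger behind the cartridge and the other finger over the press plate.

Call:
apply_moves(
  motion=[
    [60, -0.5, 0, -0.5, 0.2],
    [34, -2, 0, -1.7, 0.8],
    [34, -3.5, 0, -3, 1.4],
    [34, -5, 0, -4.4, 2],
    [34, -6.5, 0, -5.7, 2.6],
    [34, -8, 0, -7, 3.2],
    [34, -9.5, 0, -8.3, 3.54],
    [34, -11, 0, -9.7, 3.54],
    [34, -12.5, 0, -11, 3.54],
    [34, -14, 0, -12.3, 3.54],
    [34, -15.2, 0, -13.4, 3.54],
    [34, -15.94, 0, -14.0, 3.54],
  ],
  squeeze=40,
)

```text
t: 1.6
tcp_pos: [0.5196, -0.0314, 0.231]
tool_rot: [0.097, 0.701, -0.7, -0.097]
force: [-0.2, 0.2, 0.7]
finger_gap: 0.397
```

Call:
apply_moves(
  motion=[
    [32, 0, 0, 0, 0],
    [32, 0, 0, 0, 0],
  ],
)

```text
t: 1.85
tcp_pos: [0.5186, -0.0342, 0.231]
tool_rot: [-0.097, -0.7, 0.7, 0.098]
force: [-0.5, -0.3, 0.2]
finger_gap: 0.372
```

Call:
apply_moves(
  motion=[
    [32, 0, 1, 0, 0],
    [32, 0, 2.5, 0, 0],
    [32, 0, 3.7, 0, 0],
    [32, 0, 4.4, 0, 0],
    [32, 0, 4.4, 0, 0],
  ],
)

```text
t: 2.48
tcp_pos: [0.5175, -0.0348, 0.0979]
tool_rot: [0.097, 0.7, -0.7, -0.1]
force: [-0.5, 0.3, 0.4]
finger_gap: 0.373
```

```bash
cat >> h.py <<'E'
th,t0=-0.277,np.array([.5984,-.0795])
def W(x,y,z):
    c,s=np.cos(th),np.sin(th); return np.array([t0[0]+(c*x-s*y)/1e3,t0[1]+(s*x+c*y)/1e3,z/1e3])
def loc(p):
    d=(np.array(p[:2])-t0)*1e3;c,s=np.cos(th),np.sin(th);return np.array([c*d[0]+s*d[1],-s*d[0]+c*d[1],p[2]*1e3])
def shot(tag):
    import cv2
    from scipy.spatial.transform import Rotation as R
    a=manip.snapshot("scene")[180:280,220:320,::-1];b=manip.snapshot("top")[130:250,320:420,::-1]
    a=cv2.resize(a,None,fx=4,fy=4,interpolation=cv2.INTER_CUBIC);b=cv2.resize(cv2.convertScaleAbs(b,alpha=1.5),(400,480),interpolation=cv2.INTER_CUBIC)
    a=cv2.copyMakeBorder(a,0,80,0,0,cv2.BORDER_CONSTANT)
    cv2.imwrite(f"pics/{tag}.png",np.hstack([a,b]))
    s=manip.sense();M=R.from_quat(s["tool_rot"]).as_matrix()
    print("loc",loc(s["tcp_pos"]).round(1),"yaw err deg",np.degrees(np.arctan2(-M[1,0],-M[0,0])-th).round(2),"F",s["force"].round(1),"gap",s["finger_gap"].round(3),"t",s["t"])
E
python3 -c "
from h import *
shot('a1')"
```

```text
Traceback (most recent call last):
  File "h.py", line 33, in shot
    print("loc",loc(s["tcp_pos"]).round(1),"yaw err deg",np.degrees(np.arctan2(-M[1,0],-M[0,0])-th).round(2),"F",s["force"].round(1),"gap",s["finger_gap"].round(3),"t",s["t"])
                                                                                                                                           ^^^^^^^^^^^^^^^^^^^^^
AttributeError: 'float' object has no attribute 'round'
```

View pics/a1.png

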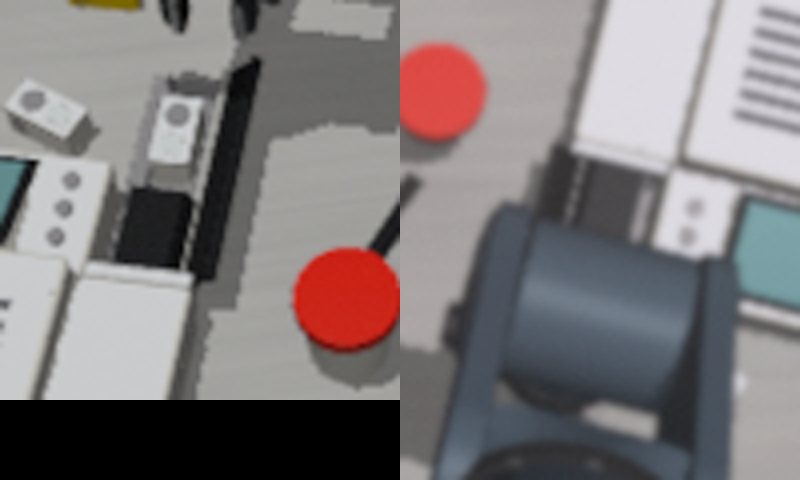

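The top view is blocked by the wrist. The scene view shows the fingertips at crop (175,25) and (243,30), so I'll widen that crop.

```bash
python3 - <<'E'
s=open('h.py').read()
i=s.index('    a=manip.snapshot("scene")');j=s.index('    s=manip.sense();M')
s=s[:i]+'''    a=manip.snapshot("scene")[140:260,210:330,::-1]
    cv2.imwrite(f"pics/{tag}.png",cv2.resize(a,(600,600),interpolation=cv2.INTER_CUBIC))
'''+s[j:]
s=s.replace('s["finger_gap"].round(3)','round(s["finger_gap"],3)')
open('h.py','w').write(s)
E
python3 -c "
from h import *
shot('a2')
for y in(0,46):
  p=proj('scene',W(-89,y,98));print((p-[210,140])*5)"
```

```text
loc [-87.9  21.6 100.2] yaw err deg -0.12 F [1.1 0.5 0.1] gap 0.373 t 2.625
[269.02531076 226.67043009]
[359.65561545 236.18280025]
```

View pics/a2.png

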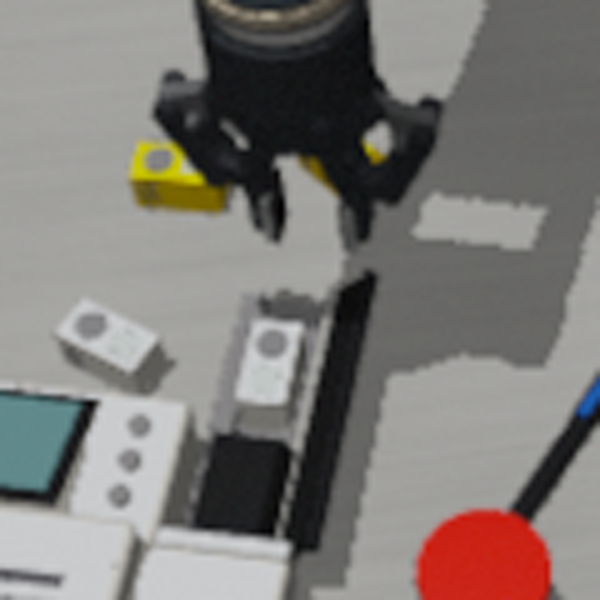

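Fingertip centres come out about 39 mm apart at this opening, so the tips are roughly 8 mm thick. I'll widen to 38 mm, which puts one finger at y≈0 and the other at y≈46. I'll also back up 2 mm and descend to just above the plate.

Call:
apply_moves(
  motion=[
    [38, 0.07, 0, -0.05, 0],
    [38, 0.07, 0.5, -0.05, 0],
    [38, 0.07, 1.0, -0.05, 0],
    [38, 0.07, 1.2, -0.05, 0],
    [38, 0.07, 1.2, -0.05, 0],
  ],
)

```text
t: 3.25
tcp_pos: [0.517, -0.0317, 0.0623]
tool_rot: [0.097, 0.7, -0.7, -0.099]
force: [0.5, -0.3, 0.2]
finger_gap: 0.447
```

```bash
python3 -c "
from h import *
shot('a3')
for y in(0,46):
  for z in (62,70): p=proj('scene',W(-79,y,z));print((p-[210,140])*5)"
```

```text
loc [-90.9  23.8  62.8] yaw err deg -0.05 F [0.8 0.  0.6] gap 0.444 t 3.3
[272.46416166 284.23287719]
[270.83444238 275.1965069 ]
[360.97242857 293.68075154]
[359.91673894 284.68098129]
```

View pics/a3.png

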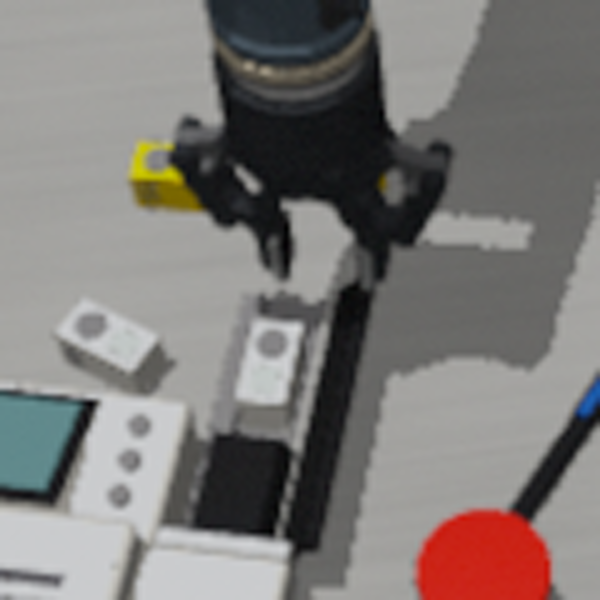

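Allowing for the roughly +2 mm bias in the scene view, the fingers are at y≈0 and 47, as wanted. I'll press down gradually.

Call:
apply_moves(
  motion=[
    [38, 0, 0.2, 0, 0],
    [38, 0, 0.35, 0, 0],
    [38, 0, 0.45, 0, 0],
    [38, 0, 0.55, 0, 0],
    [38, 0, 0.65, 0, 0],
    [38, 0, 0.75, 0, 0],
    [38, 0, 0.75, 0, 0],
  ],
)

```text
t: 4.18
tcp_pos: [0.5185, -0.0316, 0.0413]
tool_rot: [0.099, 0.7, -0.7, -0.097]
force: [0.9, 1.2, 2.9]
finger_gap: 0.443
```

```bash
python3 -c "
from h import *
shot('a4')"
```

```text
loc [-90.1  24.   41.2] yaw err deg -0.05 F [0.2 0.3 2.9] gap 0.446 t 4.225
```

View pics/a4.png

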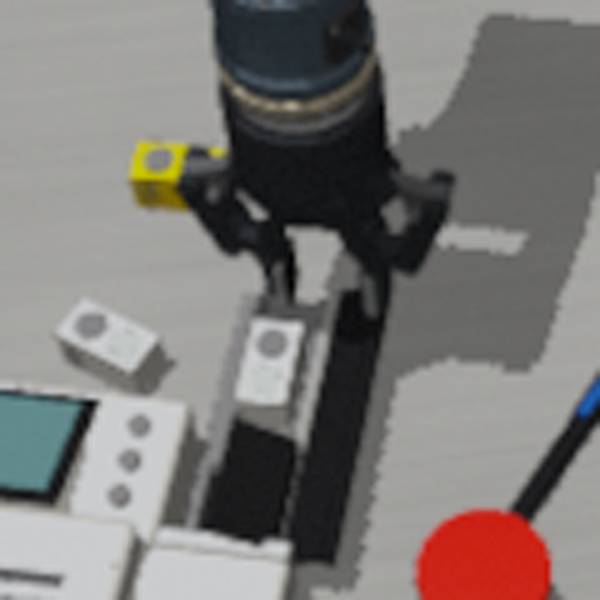

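The flap is opening with about 3 N on the plate, and the lane finger is coming down behind the cartridge. I'll keep going.

Call:
apply_moves(
  motion=[
    [38, 0, 0.1, 0, 0],
    [38, 0, 0.2, 0, 0],
    [38, 0, 0.3, 0, 0],
    [38, 0, 0.4, 0, 0],
    [38, 0, 0.5, 0, 0],
    [38, 0, 0.6, 0, 0],
    [38, 0, 0.68, 0, 0],
    [38, 0, 0.68, 0, 0],
  ],
)

```text
t: 5.22
tcp_pos: [0.5176, -0.0319, 0.0203]
tool_rot: [0.098, 0.7, -0.7, -0.098]
force: [-0.5, -1.8, 5.9]
finger_gap: 0.446
```

```bash
python3 -c "
from h import *
shot('a5')"
```

```text
loc [-90.7  23.7  20.4] yaw err deg -0.07 F [-0.5 -0.4  5.4] gap 0.44 t 5.275
```

View pics/a5.png

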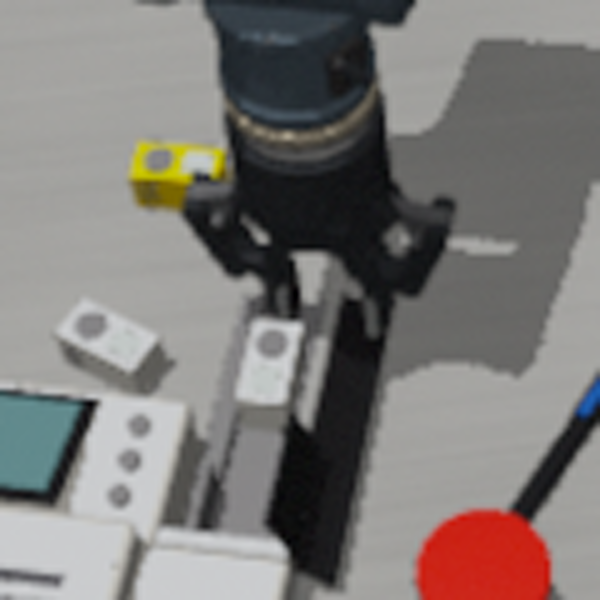

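```bash
python3 -c "
from h import *
for a in(.8,.9,1.0,1.05,1.1,1.2):
  g=np.radians(180)-np.arctan2(15.5,41)-a;y=24+43.8*np.cos(g);z=30+43.8*np.sin(g)
  g2=np.radians(45)-a;ye=24+29*np.cos(g2);ze=30+29*np.sin(g2)
  print(a,(y,z),*[((proj('scene',W(x,y+2,z))-[210,140])*5).round(0) for x in(0,62)],'edge',((proj('scene',W(60,ye+4+2,ze))-[210,140])*5).round(0),((proj('scene',W(-102,ye+4+2,ze))-[210,140])*5).round(0))
"
python3 - <<'E'
import cv2
a=cv2.imread('pics/a5.png')[360:600,180:420]
cv2.imwrite('pics/a5z.png',cv2.resize(cv2.convertScaleAbs(a,alpha=1.8,beta=20),(600,600)))
E
```

```text
0.8 (np.float64(6.566807129546344), np.float64(70.18113719572361)) [255. 408.] [228. 520.] edge [342. 569.] [397. 296.]
0.9 (np.float64(10.665320690807468), np.float64(71.72081408267331)) [263. 407.] [236. 520.] edge [342. 571.] [397. 299.]
1.0 (np.float64(14.897069959867105), np.float64(72.84363038637653)) [272. 407.] [245. 520.] edge [341. 574.] [396. 302.]
1.05 (np.float64(17.049735307311202), np.float64(73.24504388599419)) [276. 407.] [249. 520.] edge [341. 575.] [396. 303.]
1.1 (np.float64(19.219772696859142), np.float64(73.53836729748035)) [280. 407.] [254. 520.] edge [340. 576.] [395. 305.]
1.2 (np.float64(23.59023788493109), np.float64(73.79808323441853)) [289. 408.] [263. 521.] edge [338. 578.] [393. 307.]
```

View pics/a5z.png

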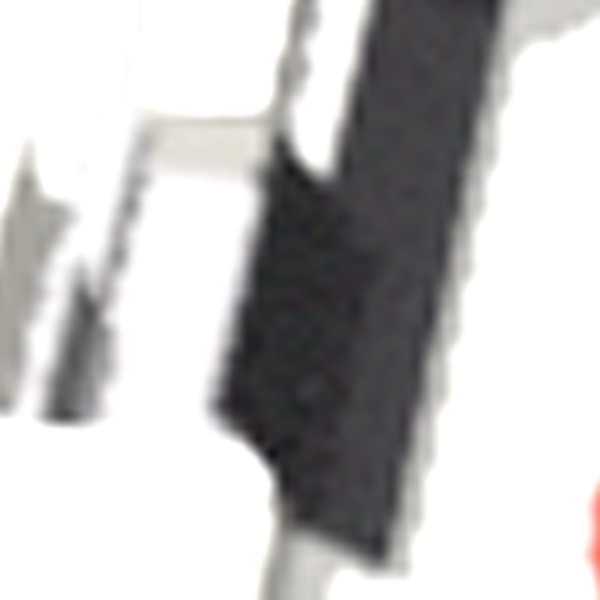

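The raised cover edge is at about (292,416), which corresponds to roughly 1.2 rad, well clear of the lane. I'll ease up 2 mm and push the cartridge along the lane.

Call:
apply_moves(
  motion=[
    [38, -0.1, -0.05, 0, 0],
    [38, -0.25, -0.06, 0, 0],
    [38, -0.4, -0.06, 0, 0],
    [38, -0.58, -0.06, 0, 0],
    [38, -0.76, -0.06, 0, 0],
    [38, -0.94, -0.06, 0, 0],
    [38, -1.12, -0.06, 0, 0],
    [38, -1.3, -0.06, 0, 0],
    [38, -1.3, -0.06, 0, 0],
  ],
)

```text
t: 6.4
tcp_pos: [0.5565, -0.043, 0.0224]
tool_rot: [-0.099, -0.7, 0.7, 0.097]
force: [-1.5, 3.7, 5.2]
finger_gap: 0.443
```

```bash
python3 -c "
from h import *
shot('a6')"
```

```text
loc [-50.3  23.7  22.5] yaw err deg -0.08 F [-0.9  2.3  3.5] gap 0.442 t 6.45
```

View pics/a6.png

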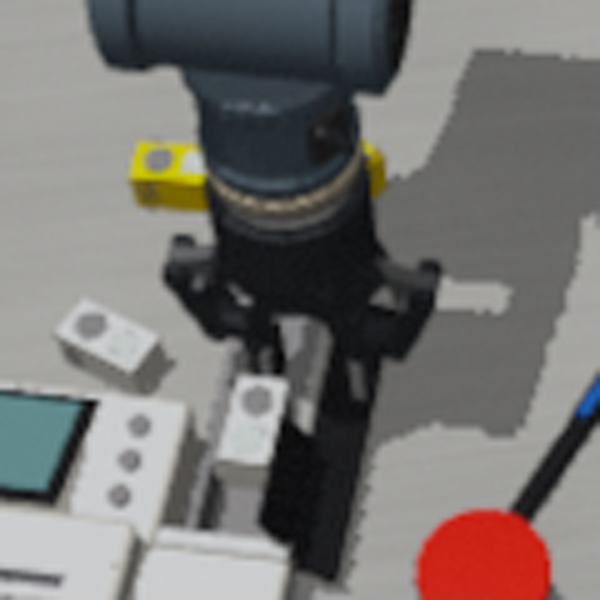

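The cartridge is sliding straight, with its top now at about (255,415) and the flap still held open. I'll push on, creeping near the end.

Call:
apply_moves(
  motion=[
    [38, -0.15, 0, 0, 0],
    [38, -0.33, 0, 0, 0],
    [38, -0.51, 0, 0, 0],
    [38, -0.69, 0, 0, 0],
    [38, -0.87, 0, 0, 0],
    [38, -1.03, 0, 0, 0],
    [38, -1.15, 0, 0, 0],
    [38, -1.25, 0, 0, 0],
    [38, -1.33, 0, 0, 0],
    [38, -1.33, 0, 0, 0],
  ],
)

```text
t: 7.7
tcp_pos: [0.594, -0.0536, 0.0223]
tool_rot: [-0.098, -0.7, 0.7, 0.098]
force: [-2.1, 3.1, 4.9]
finger_gap: 0.449
```

```bash
python3 -c "
from h import *
shot('a7')"
```

```text
loc [-11.4  23.7  22.3] yaw err deg -0.06 F [-2.7  2.1  4.5] gap 0.444 t 7.75
```

View pics/a7.png

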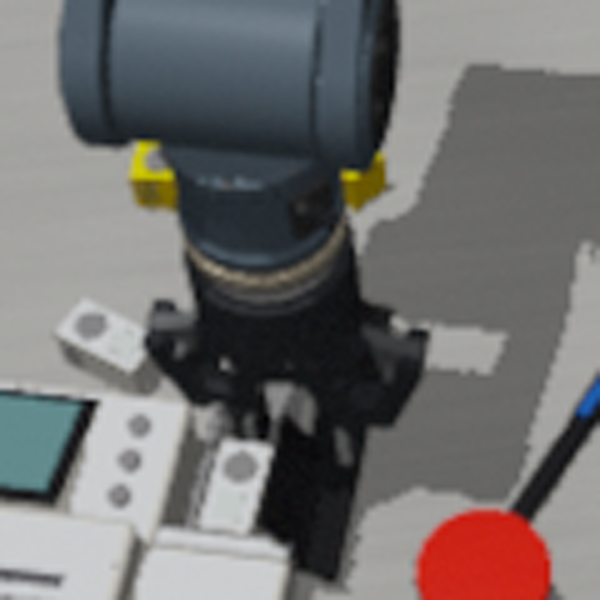

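Call:
apply_moves(
  motion=[
    [38, -0.04, 0, 0, 0],
    [38, -0.08, 0, 0, 0],
    [38, -0.12, 0, 0, 0],
    [38, -0.16, 0, 0, 0],
  ],
)

```text
t: 8.25
tcp_pos: [0.5976, -0.0547, 0.0222]
tool_rot: [0.098, 0.7, -0.7, -0.098]
force: [-3.7, 2.8, 5.4]
finger_gap: 0.446
```

Call:
apply_moves(
  motion=[
    [38, -0.03, 0, 0, 0],
    [38, -0.06, 0, 0, 0],
  ],
)

```text
t: 8.5
tcp_pos: [0.5993, -0.0552, 0.0222]
tool_rot: [0.098, 0.7, -0.7, -0.098]
force: [-3.2, 3.0, 4.4]
finger_gap: 0.444
```

Call:
apply_moves(
  motion=[
    [38, -0.03, 0, 0, 0],
    [38, -0.05, 0, 0, 0],
  ],
)

```text
t: 8.75
tcp_pos: [0.6009, -0.0556, 0.0222]
tool_rot: [0.098, 0.7, -0.7, -0.098]
force: [-2.4, 2.1, 5.4]
finger_gap: 0.445
```

Call:
apply_moves(
  motion=[
    [38, -0.03, 0, 0, 0],
    [38, -0.05, 0, 0, 0],
  ],
)

```text
t: 9.0
tcp_pos: [0.6014, -0.0558, 0.0221]
tool_rot: [0.097, 0.7, -0.7, -0.099]
force: [-6.5, 3.6, 6.6]
finger_gap: 0.445
```

Call:
apply_moves(
  motion=[
    [38, -0.02, 0, 0, 0],
    [38, -0.04, 0, 0, 0],
  ],
)

```text
t: 9.25
tcp_pos: [0.6014, -0.0558, 0.022]
tool_rot: [0.096, 0.701, -0.7, -0.1]
force: [-8.0, 3.7, 7.6]
finger_gap: 0.447
```

```bash
python3 -c "
from h import *
shot('a8')"
```

```text
loc [-3.5 23.6 22. ] yaw err deg -0.06 F [-5.3  3.5  7.5] gap 0.445 t 9.3
```

View pics/a8.png

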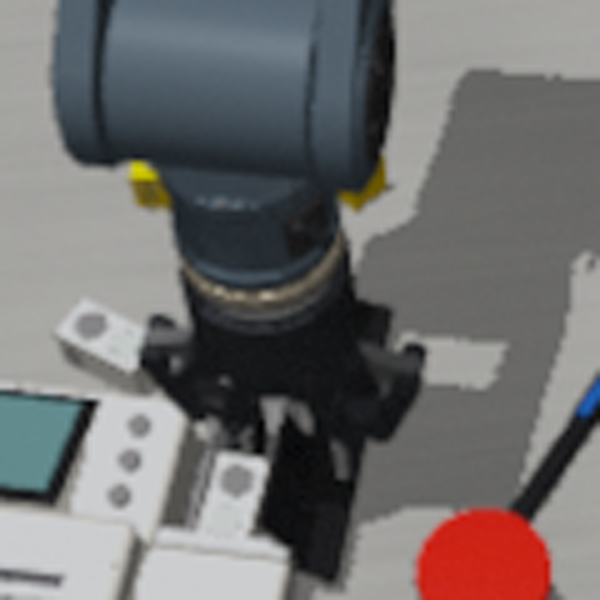

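Progress has stalled at reader x≈-3.5, against the expected -3. The along-lane force has climbed from about 3 N to 8 N, so the cartridge is against the stop. I'll back the lane finger out from under the flap while still holding the plate.

Call:
apply_moves(
  motion=[
    [38, 0.15, 0, 0, 0],
    [38, 0.35, 0, 0, 0],
    [38, 0.6, 0, 0, 0],
    [38, 0.85, 0, 0, 0],
    [38, 1.1, 0, 0, 0],
    [38, 1.3, 0, 0, 0],
    [38, 1.3, 0, 0, 0],
  ],
)

```text
t: 10.18
tcp_pos: [0.5674, -0.0462, 0.0228]
tool_rot: [-0.099, -0.7, 0.7, 0.097]
force: [2.7, 0.7, 5.3]
finger_gap: 0.443
```

```bash
python3 -c "
from h import *
shot('a9')
for x in (8,58):
  for y in (-13,13): print(((proj('scene',W(x,y+2,40))-[210,140])*5).round(0))"
```

```text
loc [-38.9  23.5  22.8] yaw err deg -0.07 F [ 2.5 -0.3  5.9] gap 0.441 t 10.225
[220. 449.]
[271. 455.]
[198. 538.]
[251. 545.]
```

View pics/a9.png

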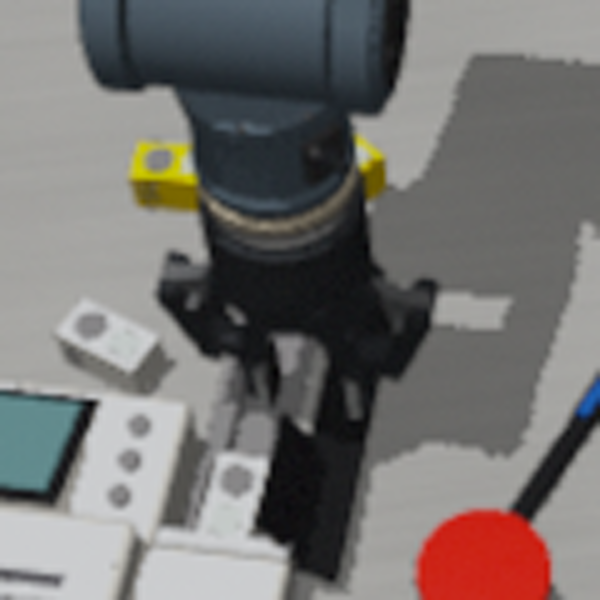

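The cartridge's rear top edge is at (218–268, ~453), and the home position predicts (220–271, 449–455). It stayed put and the finger is clear of the lip. I'll let the flap close gently by lifting slowly.

Call:
apply_moves(
  motion=[
    [38, 0, -0.1, 0, 0],
    [38, 0, -0.2, 0, 0],
    [38, 0, -0.3, 0, 0],
    [38, 0, -0.4, 0, 0],
    [38, 0, -0.5, 0, 0],
    [38, 0, -0.6, 0, 0],
    [38, 0, -0.7, 0, 0],
    [38, 0, -0.8, 0, 0],
    [38, 0, -0.9, 0, 0],
    [38, 0, -1.0, 0, 0],
    [38, 0, -1.1, 0, 0],
    [38, 0, -1.2, 0, 0],
  ],
)

```text
t: 11.72
tcp_pos: [0.5663, -0.0453, 0.0583]
tool_rot: [0.098, 0.7, -0.7, -0.098]
force: [-0.2, -0.2, 0.4]
finger_gap: 0.445
```

Call:
apply_moves(
  motion=[
    [38, 0, -0.2, 0, 0],
    [38, 0, -0.6, 0, 0],
    [38, 0, -1.2, 0, 0],
    [38, 0, -2, 0, 0],
    [38, 0, -3, 0, 0],
    [38, 0, -4, 0, 0],
    [38, 0, -4, 0, 0],
  ],
)

```text
t: 12.6
tcp_pos: [0.5682, -0.0462, 0.1813]
tool_rot: [-0.1, -0.7, 0.701, 0.096]
force: [0.2, -0.9, -0.9]
finger_gap: 0.446
```

```bash
python3 -c "
from h import *
shot('b1')"
```

```text
loc [-39.5  23.7 179.6] yaw err deg -0.06 F [ 0.4  0.2 -0.3] gap 0.441 t 12.65
```

View pics/b1.png

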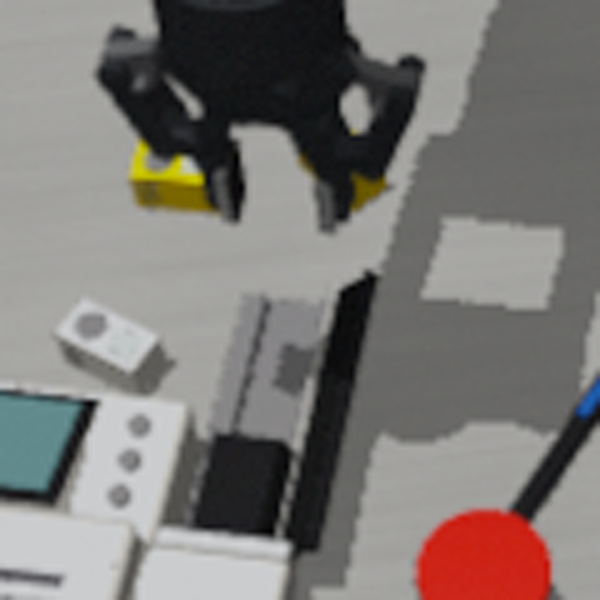

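The flap is fully shut: its cover corners at (215,435) and (290,440) and its plate ends match the pre-press picture. The lane is empty and the spare hasn't moved. I'll run a quick pixel check against the first picture, then hand in.

```bash
python3 - <<'E'
from station import manip
import cv2,numpy as np
a=cv2.imread("pics/scene0.png").astype(int);b=manip.snapshot("scene")[:,:,::-1].astype(int)
d=np.abs(a-b).max(2)
print("flap/plate px changed",(d[226:252,248:290]>40).sum(),"spare",(d[198:218,218:246]>40).sum(),"reader",(d[240:312,160:270]>40).sum(),"pot/marker",(d[205:270,290:340]>60).sum())
manip.sign_off()
E
```

```text
flap/plate px changed 2 spare 0 reader 0 pot/marker 0
the job is handed in; nothing more can be done
```

I loaded the cartridge and handed the job in at about 12.7 s of robot time. One fingertip held the flap open at about 1.15–1.2 rad. The other slid the cartridge along the lane to the end stop.

**Cartridge home:** The push stalled at tool x of -3.5 mm in the reader's frame, against an expected -3, and the push force rose from about 3 N to 8 N. After I backed the finger out, the cartridge's rear edge was within about 2 px (enlarged view) of the predicted home position.

**Flap shut:** I raised the plate slowly only after the lane finger was clear of the flap's lip. The shut flap matches the first picture, with 2 pixels changed.

**Bench undisturbed:** There was no change around the spare cartridge, the reader body, or the pot and marker. I did not pixel-check the other bystanders, which the arm stayed clear of. At the end the tool was 18 cm above the bench, with no contact force beyond sensor noise.

**Disagreements:**
- The two cameras put the reader 2–4 mm apart. I worked from the combined fit and allowed for about 2 mm of sideways bias in the scene view.
- The top view was blocked by the arm during the work, so the later checks used the scene camera and the force readings only.

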